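# Draw a pastry tray out of the display case with the tray hook

### The job

Take the hook from its wooden rest and, with its pin down in the red pull loop of the tart tray, gently draw the tray out from under the glass until its front is fully up against both black stops and seat it there with a firm steady pull of about 12 N for a second, tarts still standing on it. Then unhook and lay the hook back in its rest. Handle the tray with the hook only and only by its loop, never pull or press harder than 20 N, keep the hook out of the tray and off the tarts, and leave everything else alone.

Things in the scene. Friction and masses are not known exactly. Their poses are not given: they have to be found in the camera images.
- case: Fixed pastry case: aluminium deck 480 x 350 mm, top 12 mm above the table, glass roof over its inner part (edge at local x 14 mm; 140 mm free above the deck). Origin: underside, on the centreline of the tray's lane. Local +x points inward, -x is the way the tray is drawn out, z up. Two guides 12 mm high, 156 mm apart, border the lane from x -115 to 270 mm.
- case_stop (a point): Point on the deck at case x = -110 mm, middle of the lane, in the plane of the two black stops' inner faces, where the tray's front wall comes to rest. The stops are 16 mm high, 15 mm thick, at case |y| 56 to 76 mm; the middle between them is open.
- tray: Loose steel tray 200 x 150 mm, walls 24 mm high, 4 mm thick, about 0.4 kg plus three tarts, 3 mm play to each guide. Origin: centre of its underside; local x like the case's, outer face of its front wall at x = -100 mm. Dragging it takes about 2 to 6 N; the hook must not press or pull on tray or loop with more than 20 N.
- tray_front (a point): Outer face of the tray's front wall, mid-width, 20 mm above the tray's underside: the height of the red pull loop's mid-plane. The loop lies level, 6 mm round bar, sticks out 30 mm; its open eye (18 mm along y) reaches from the wall to 24 mm ahead. It is clipped on with its eye centre anywhere within 34 mm of this point along local y (see loop_rail).
- loop_rail (a point): Point 13 mm ahead of tray_front, at tray (-113, 0, 20) mm: the eye's centre lies on the line through it along tray y, up to 34 mm either side. Where along it is NOT measured: find it by sight or by feel. The loop is 30 mm wide outside along y; a stiff clip, it shifts along the wall if pushed sideways with about 4 N.
- hook: Hook tool, 0.15 kg: dark wooden handle 140 mm long (local x), 18 mm wide (y), 24 mm high (z); origin at the handle's centre. From its +x end a 7 mm steel rod runs on along the handle's axis to x = 140 mm and there turns straight down into a pin. Starts lying in its rest, pin down, handle's centre 57 mm above the table.
- hook_tip (a point): Lowest point of the hook's down-turned round-ended 7 mm pin, at hook (140, 0, -43.5) mm.
- rest: Fixed light-wood rest, 150 x 70 x 8 mm base, origin at underside centre, local x along the hook lying in it. Two saddles at x = -50 and +50 mm, 12 mm thick, 46 mm wide, seat at z = 45 mm between prongs 10 mm high, 32 mm apart; the handle lies there with its centre at z = 57 mm. 88 mm of room between the saddles for fingers.
- tart_a: Loose raspberry (dark red) tart standing on the tray, 72 mm across, about 30 mm high, 0.09 kg; origin: centre of its underside (4 mm above the tray's underside).
- tart_b: Loose lemon (yellow) tart standing on the tray, 72 mm across, about 30 mm high, 0.09 kg; origin: centre of its underside (4 mm above the tray's underside).
- tart_c: Loose chocolate (brown) tart standing on the tray, 72 mm across, about 30 mm high, 0.09 kg; origin: centre of its underside (4 mm above the tray's underside).
- brownie_a: Chocolate brownie 65 x 100 x 30 mm in the second lane; origin at underside centre. A bystander: leave it alone.
- brownie_b: Second brownie, alike. A bystander: leave it alone.
- cup: White mug, 80 mm across, 75 mm high; origin at underside centre. A bystander: leave it alone.
- jar: Amber glass jar, 72 mm across, 120 mm high; origin at underside centre. A bystander: leave it alone.
- cake_box: Cardboard cake box 110 x 110 x 60 mm; origin at underside centre. A bystander: leave it alone.
- plate: Blue plate 140 mm across, 18 mm high; origin at underside centre. A bystander: leave it alone.
There are look-alikes about, which are no part of the job. Several things have the shape of the hook; the one meant has the colours described above. What is shaped like the rest but blue is not meant.

How it is judged:
On the way, in this order (a step that is already met when the one before it is completed fails the run):
1. the hook is lifted clear of its rest (z of hook in the frame of rest above 0.085 m), for 0.1 s.
2. the hook's pin is down in the loop and has started to draw the tray out (its front at least 20 mm out past where the case's origin lies) (x of hook_tip in the frame of tray between -0.13 and -0.1 m and y of hook_tip in the frame of tray between -0.045 and 0.045 m and z of hook_tip in the frame of tray below 0.016 m and x of tray_front in the frame of case below -0.02 m), for 0.1 s.
3. the tray's front is up against the stops (within 4 mm) and the hook holds it there with a pull of 9 to 20 N (x of tray_front in the frame of case below -0.106 m and z of tray in the frame of case below 0.016 m and angle between tray's own z axis and vertical below 0.05 rad and contact force between hook and tray above 9 N), for 0.4 s.
At the end, for the whole second after the job is handed in: The tray stands flat on the deck with its front within 4 mm of the stops, at rest; all three tarts stand upright on its floor; the hook lies at rest in its saddles, pin down (tilt under 7 degrees), within 30 mm of the rest's centre and 14 degrees of its direction, either way round (x of tray_front in the frame of case below -0.106 m and z of tray in the frame of case below 0.016 m and angle between tray's own z axis and vertical below 0.05 rad and linear speed of tray below 0.01 m/s and horizontal distance between hook and rest below 0.03 m and z of hook in the frame of rest between 0.052 and 0.062 m and angle between each of hook, tart_a, tart_b, tart_c's own z axis and vertical below 0.12 rad and angle between the x axis of hook and the x axis of rest, either way round below 0.25 rad and linear speed of each of hook, tart_a, tart_b, tart_c below 0.02 m/s and z of tart_a in the frame of tray between 0 and 0.009 m and z of tart_b in the frame of tray between 0 and 0.009 m and z of tart_c in the frame of tray between 0 and 0.009 m); the robot touches nothing.
It fails at once if the tool presses or pulls on the tray or its loop with more than 20 N (contact force between hook and tray above 20 N).
It fails at once if the robot itself touches the tray or bumps the case (contact force between any of the fingers, the arm and tray above 1 N or contact force between the arm and case above 3 N).
It fails at once if the hook dips into the tray over the food (x of hook_tip in the frame of tray above -0.094 m and z of hook_tip in the frame of tray below 0.03 m and y of hook_tip in the frame of tray between -0.075 and 0.075 m).
It fails at once if a tart tips over or is touched by hook or fingers (angle between any of tart_a, tart_b, tart_c's own z axis and vertical above 0.4 rad or contact force between any of the fingers, hook and tart_a above 0.5 N or contact force between any of the fingers, hook and tart_b above 0.5 N or contact force between any of the fingers, hook and tart_c above 0.5 N).
It fails at once if a bystander is shifted by more than 30 mm (distance of any of brownie_a, brownie_b, cup, jar, cake_box, plate from where it was at the start of the episode above 0.03 m).
It also fails if it takes over 72 s, if anything falls off the work surface, if the arm or the gripper's body presses on something with over 40 N, if the wrist force passes 120 N, or if a joint passes its speed limit or range.

### The arm

A 6-joint arm with a two-finger parallel gripper is mounted at the origin on the work surface. World frame = base frame: x ahead of the robot, y to its left, z up, the work surface at z = 0. Lengths are in m, angles in rad, forces in N, time in s.
With the tool pointing down it reaches from about 0.375 to 0.975 m from the base axis. Payload 3.8 kg.
Tool frame: the origin (TCP) lies between the finger pads; the fingertips stand ctrl.tips_ahead ahead of it and the grasp point (between the pads) lies 8 mm behind it (ctrl.tips_ahead is the distance from the TCP to the fingertips, in m); z points along the fingers, y is the line along which they close (so a half turn about z gives the same grasp; the last joint's range is limited). The gripper opens to 85 mm and grips with 20 to 120 N. Pads are 22 mm wide; open, the fingers measure 114 mm over their backs; the gripper's body (76 mm by 85 mm) begins 54 mm behind the grasp point. The pads swing forward as they close: fully open they stand 13 mm farther back than shut.
Start: joints at [1.264, 0.264, 1.604, -0, 1.274, -0.037], TCP at [0.18, 0.651, 0.242] pointing down, gripper open.
Joint ranges: [-2.63, 2.63], [-0.94, 2.18], [0.31, 2.57], [-1.31, 4.45], [0, 2.66], [-2.55, 2.55]. Speed limits (rad/s): [2.57, 2.57, 3.14, 3.14, 3.14, 3.14].

### API

Orientations are given as a unit quaternion [x, y, z, w].
In Python, from plant import ctrl gives the robot as it stands.
- The arm moves only by the tool step_arm, never from a script. Its argument "series" is one flat list of numbers, 7 for each row, row after row: the shift along the world's x, y, z in m, then the turn, a rotation vector about the world's x, y, z in degrees, then the closure in counts, from 0 (fully open) to 255 (shut). A call has 1 to 12 rows; each row is the pose to reach, as a shift and turn from the pose commanded when the call began; what a row does not reach only later rows make up. A row lasts 1/10 s, in which the tool goes at most 50 mm and 8.59 degrees, less where a joint would pass 70% of its speed; a pose out of reach is approached as far as the arm can. A call with a gripper value outside its range is refused whole. The fingers move at their own pace and stop on an object; "grip_force" is the grip in N (left out, the last holds). Time passes only in rows, so rows that repeat a pose let the fingers close. It gives the time, the measured TCP pose, the force, the opening and the grip force at its end, in the units of the state.
- ctrl.state(): the state, without advancing time (a new reading comes with each control period).
- ctrl.camera(name): name is "side" or "top" or "wrist"; returns a dict with "image" (480x640x3 uint8, red, green, blue), "fov_y" (degrees; the focal length in pixels is half the picture's height over the tangent of half this angle, whatever the lens; pixels are square), "cx", "cy" (the principal point, pixels), "R" (3x3) and "t" (3): a world point X has camera coordinates R X + t; the wrist camera has in their place "hand_eye" (4x4, takes a point from camera to tool coordinates, whose origin is the TCP and whose axes are the flange's). Camera axes: x right, y down, z forward; pixel columns grow to the right and rows downward; lengths in m; the calibration is good to about 2 mm. A picture is of the moment at which its call begins: read the wrist's pose just before it. There is no depth.
- ctrl.sign_off(): hands the job in; it is judged then, once.
The state is a dict: "time_s": time; "joints": joint angles; "joint_velocities": joint speeds; "effort": joint torques, N m; "eef_pos": TCP position; "tool_rot": TCP orientation; "ft_force": force on the tool from outside, world axes, zero at the start; "torque": the same for the moment, N m; "grip_width": opening from 0.0 (shut) to 1.0 (fully open); "finger_force": force on a finger pad.
Only numpy, scipy, OpenCV 4.12 (cv2) and the standard library are available. Lean on these libraries where they do the work, as an engineer would, in place of code of your own. Each camera call takes 0.05 s, during which the arm holds its last target. There are 200 camera calls.

## Working session

There is one attempt and no reset: what is moved stays moved. The work goes in short steps, Python scripts to look and compute and a tool call to move; the robot and the scene stay as the last step left them, time stands still between calls to the robot, and variables do not carry over. Pictures are saved under pics/ and viewed, at most 12 in all, crops included, and the job is handed in when it is done.

Besides the shell and the picture viewer there is one more tool, called by a JSON object that holds its "method" and its "body". step_arm: Moves the arm, as the interface text tells. Its arguments: {"type":"object","properties":{"series":{"type":"array"},"grip_force":{"type":"number"}},"required":["series"]}

```bash
mkdir -p pics; ls
cat > h.py <<'E'
import numpy as np, cv2
from scipy.spatial.transform import Rotation as Ro
from plant import ctrl
def shot(name,fn):
    s=ctrl.state(); c=ctrl.camera(name); im=np.array(c["image"])
    if "hand_eye" in c:
        R=Ro.from_quat(s["tool_rot"]).as_matrix(); H=np.array(c["hand_eye"])
        Rc=R@H[:3,:3]; o=R@H[:3,3]+np.array(s["eef_pos"])
    else:
        Rc=np.array(c["R"]).T; o=-Rc@np.array(c["t"])
    f=240/np.tan(np.radians(c["fov_y"])/2)
    cv2.imwrite("pics/"+fn+".png",im[:,:,::-1]); np.savez("pics/"+fn+".npz",im=im,Rc=Rc,o=o,f=f,c=[c["cx"],c["cy"]])
    return load(fn)
def load(fn): return dict(np.load("pics/"+fn+".npz"))
def ray(k,u,v):
    d=k["Rc"]@np.array([(u-k["c"][0])/k["f"],(v-k["c"][1])/k["f"],1]); return k["o"],d
def onz(k,u,v,z):
    o,d=ray(k,u,v); return o+d*(z-o[2])/d[2]
def proj(k,X):
    p=k["Rc"].T@(np.array(X)-k["o"]); return k["f"]*p[:2]/p[2]+k["c"]
E
python3 - <<'E'
from h import *
for n in("top","side","wrist"):
    k=shot(n,n+"0"); print(n,k["o"],k["f"],k["c"],k["Rc"][:,2])
s=ctrl.state(); print(s, ctrl.tips_ahead)
E
```

```text
pics
top [ 0.43057298 -0.09423473  1.35041264] 542.8660982168333 [323.86782245 244.27990657] [ 0.09367563 -0.01922632 -0.99541711]
side [ 0.40849175 -1.04175485  0.76912819] 478.87342019992946 [318.73096422 234.91679461] [ 0.11895982  0.7978259  -0.59103503]
wrist [0.10216982 0.67194217 0.37184945] 387.26227627933457 [318.21404685 244.13974072] [ 0.300797   -0.0850301  -0.94989002]
{'time_s': 0.15, 'joints': array([ 1.26407480e+00,  2.64589222e-01,  1.60507263e+00,  7.43755152e-06,
        1.27369515e+00, -3.68749442e-02]), 'joint_velocities': array([-0.00070985, -0.0037113 , -0.00370591,  0.00148879, -0.00080915,
        0.00096158]), 'effort': array([ 2.34913580e-05, -5.15903664e+01, -3.67958736e+01, -5.42356645e-06,
        7.92126957e-03,  1.26577831e-05]), 'eef_pos': array([0.17976066, 0.65005215, 0.2412352 ]), 'tool_rot': array([ 1.34515329e-01,  9.90911120e-01, -8.68578881e-04, -1.54313926e-04]), 'ft_force': array([-0.43530796, -1.35789913,  0.38864904]), 'torque': array([ 0.00547215, -0.01070126, -0.0290118 ]), 'finger_force': 0.0, 'grip_width': 0.9987834921788249} 0.011
```

View pics/top0.png

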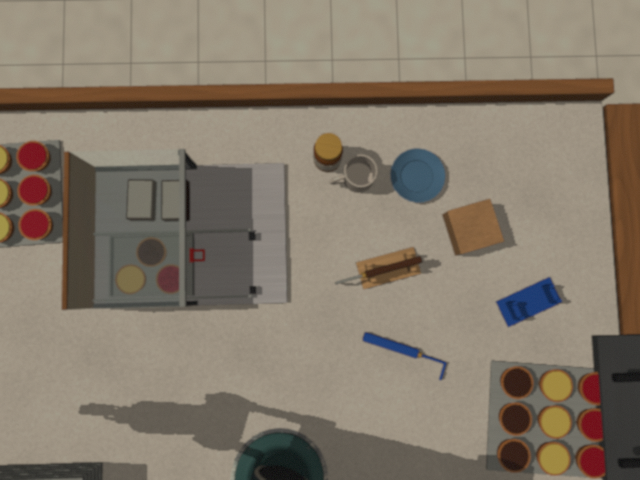

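View pics/side0.png

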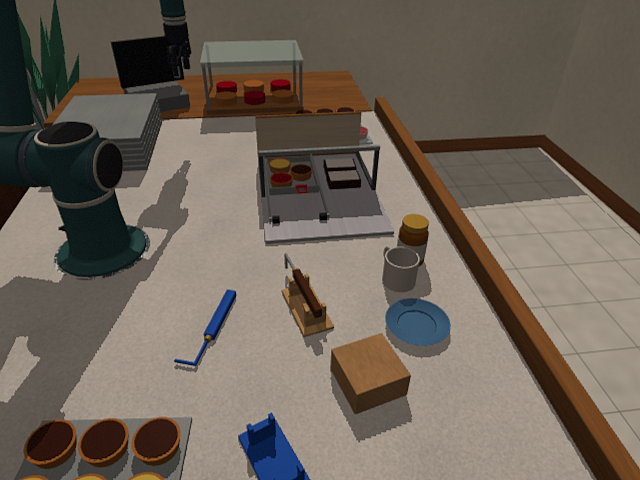

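The top view shows the case at left with its stops at (252,236) and (252,290). The loop is at (198,255), the hook in its rest is around (392,264) with the pin end at (338,283), and world +y runs left in the image. The side view agrees. The blue look-alikes are at (395,345) and (530,300).

Run:
```python
from h import *
k=load("top0"); im=k["im"]; hsv=cv2.cvtColor(im,cv2.COLOR_RGB2HSV)
def comps(m,x0,x1,y0,y1,z,t,mn=8):
    mm=np.zeros_like(m,np.uint8); mm[y0:y1,x0:x1]=m[y0:y1,x0:x1]
    n,l,st,ce=cv2.connectedComponentsWithStats(mm)
    for i in range(1,n):
        if st[i][4]<mn: continue
        pts=np.argwhere(l==i)[:,::-1].astype(np.float32)
        r=cv2.minAreaRect(pts); b=cv2.boxPoints(r)
        print(t,st[i],ce[i].round(1),"ctr",onz(k,*r[0],z).round(4),"rect",[onz(k,*p,z)[:2].round(3).tolist() for p in b])
H,S,V=[hsv[:,:,i].astype(int) for i in range(3)]
comps((V<45),235,270,220,310,.028,"stop")
comps(((H<8)|(H>172))&(S>150)&(V>90),186,215,235,275,.032,"loop")
comps((V<75)&(S>60)&(H<25),350,430,240,300,.069,"handle")
comps((H>8)&(H<25)&(S>70)&(V>110),350,430,240,300,.03,"rest")
comps((H>95)&(H<125)&(S>120),0,640,280,400,.02,"blue",60)
# deck front edge brightness profile
print(im[262,230:300].mean(1).astype(int))
v=cv2.resize(im[140:320,40:460],None,fx=1.9,fy=1.9,interpolation=cv2.INTER_CUBIC)
k2=load("wrist0"); cv2.imwrite("pics/a.png",np.vstack([v,cv2.resize(k2["im"],(0,0),fx=.53,fy=.53)[:, :339] if 0 else np.zeros((1,v.shape[1],3),np.uint8)])[:,:,::-1])
```

```text
stop [250 232   5   8  32] [251.7 235.8] ctr [0.5806 0.0554 0.028 ] rect [[0.589, 0.06], [0.589, 0.05], [0.572, 0.051], [0.572, 0.06]]
stop [250 287   5   6  25] [252.4 289.4] ctr [0.449 0.057 0.028] rect [[0.455, 0.062], [0.455, 0.052], [0.443, 0.052], [0.443, 0.062]]
loop [190 249   3  13  36] [191.  254.8] ctr [0.5359 0.2031 0.032 ] rect [[0.551, 0.206], [0.55, 0.201], [0.521, 0.201], [0.521, 0.206]]
handle [366 257  56  21 392] [393.8 266.7] ctr [ 0.4906 -0.2838  0.069 ] rect [[0.487, -0.215], [0.52, -0.347], [0.494, -0.352], [0.462, -0.221]]
rest [356 247  60  34 637] [383.4 260.1] ctr [ 0.5048 -0.2722  0.03  ] rect [[0.51, -0.195], [0.546, -0.339], [0.499, -0.35], [0.464, -0.206]]
rest [389 267  32  15 152] [405.7 274.6] ctr [ 0.4773 -0.3133  0.03  ] rect [[0.476, -0.273], [0.499, -0.348], [0.479, -0.353], [0.456, -0.279]]
rest [362 278  20  11 124] [370.1 283.4] ctr [ 0.4587 -0.2312  0.03  ] rect [[0.463, -0.206], [0.475, -0.251], [0.454, -0.256], [0.443, -0.211]]
blue [ 497  280   64   46 1536] [528.4 301.6] ctr [ 0.4036 -0.6187  0.02  ] rect [[0.405, -0.54], [0.462, -0.674], [0.402, -0.698], [0.346, -0.564]]
blue [364 333  54  24 443] [390.3 344.6] ctr [ 0.3078 -0.275   0.02  ] rect [[0.322, -0.209], [0.339, -0.215], [0.294, -0.341], [0.276, -0.335]]
[ 83  84  85  84  84  84  83  85  85  85  85  84  85  84  85  85  84  85
  85  84  85  86  96 115 127 131 132 131 131 132 132 133 131 132 131 132
 132 132 129 131 130 130 132 131 131 129 131 132 131 130 130 131 131 131
 129 118 100  92  91  95 103 125 139 143 143 143 145 144 145 146]
```

View pics/a.png

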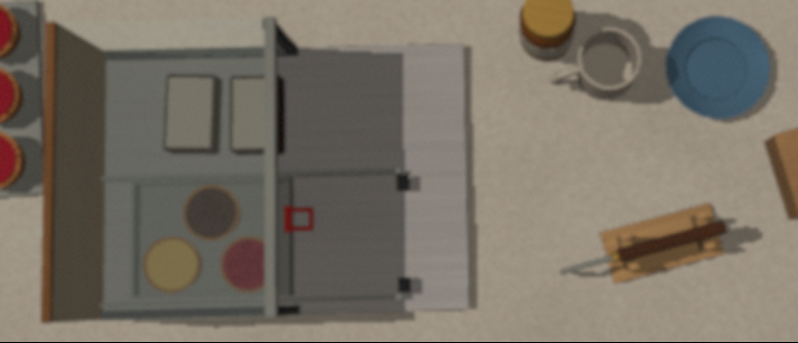

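The enlarged crop shows the loop at full-image (197,255), the tray front at about (192,255), the lane between the stops, and the hook in its rest with the pin end at lower left. The lane runs along world y, with x ≈ 0.515 at its middle and the stop inner faces at y ≈ 0.063. I'll move over the rest in an arc, raised.

{"method": "step_arm", "body": {"series": [0.27,-0.3,0.06,0,0,-60,0,0.27,-0.3,0.06,0,0,-60,0,0.27,-0.3,0.06,0,0,-60,0,0.27,-0.3,0.06,0,0,-60,0,0.27,-0.3,0.06,0,0,-60,0,0.27,-0.3,0.06,0,0,-60,0,0.27,-0.3,0.06,0,0,-60,0,0.29,-0.6,0.06,0,0,-60,0,0.29,-0.6,0.06,0,0,-60,0,0.29,-0.6,0.06,0,0,-60,0,0.29,-0.6,0.06,0,0,-60,0,0.29,-0.6,0.06,0,0,-60,0], "grip_force": 90}}

```text
time_s: 1.35
eef_pos: [0.4532, 0.1449, 0.2998]
tool_rot: [0.612, 0.791, 0.0, 0.0]
ft_force: [1.4, -0.5, -0.1]
grip_width: 1.0
finger_force: 0.0
```

{"method": "step_arm", "body": {"series": [0.03,-0.42,-0.03,0,0,0,0,0.03,-0.42,-0.03,0,0,0,0,0.03,-0.42,-0.03,0,0,0,0,0.03,-0.42,-0.03,0,0,0,0,0.03,-0.42,-0.03,0,0,0,0,0.03,-0.42,-0.03,0,0,0,0,0.03,-0.42,-0.03,0,0,0,0,0.03,-0.42,-0.03,0,0,0,0,0.03,-0.42,-0.03,0,0,0,0,0.03,-0.42,-0.03,0,0,0,0,0.03,-0.42,-0.03,0,0,0,0]}}

```text
time_s: 2.45
eef_pos: [0.4831, -0.273, 0.2692]
tool_rot: [0.612, 0.79, 0.0, -0.001]
ft_force: [-0.2, 0.1, -0.4]
grip_width: 1.002
finger_force: 0.0
```

Run:
```python
from h import *
k=shot("wrist","w1"); im=k["im"]; hsv=cv2.cvtColor(im,cv2.COLOR_RGB2HSV)
H,S,V=[hsv[:,:,i].astype(int) for i in range(3)]
s=ctrl.state(); print(s["eef_pos"],s["tool_rot"])
m=((V<80)&(S>60)&(H<25)).astype(np.uint8)
n,l,st,ce=cv2.connectedComponentsWithStats(m)
for i in range(1,n):
    if st[i][4]<300: continue
    r=cv2.minAreaRect(np.argwhere(l==i)[:,::-1].astype(np.float32)); b=cv2.boxPoints(r)
    print(st[i],r,onz(k,*r[0],.069),[onz(k,*p,.069)[:2].round(4).tolist() for p in b])
```

```text
[ 0.48322988 -0.27233578  0.26951331] [ 6.11943004e-01  7.90901586e-01  2.26436168e-04 -6.24543405e-04]
[ 612  103   28   71 1325] ((625.5, 138.0), (70.0, 27.0), 90.0) [ 0.71236443 -0.14748367  0.069     ] [[0.6886, -0.1256], [0.7096, -0.1201], [0.7375, -0.1706], [0.7153, -0.1763]]
[549 127  60  42 615] ((578.9546508789062, 146.9517059326172), (58.690101623535156, 41.198638916015625), 1.7899105548858643) [ 0.67841904 -0.16365529  0.069     ] [[0.6612, -0.1848], [0.648, -0.1538], [0.6951, -0.1432], [0.7099, -0.1738]]
[ 308  147   35  150 3152] ((324.7372131347656, 221.37942504882812), (32.065670013427734, 149.38250732421875), 1.450216293334961) [ 0.49006191 -0.27818979  0.069     ] [[0.4921, -0.3521], [0.4623, -0.2188], [0.4883, -0.2128], [0.5215, -0.3454]]
[ 522  175   55   77 2428] ((555.1000366210938, 210.29998779296875), (70.21253967285156, 56.79612731933594), 26.56505012512207) [ 0.68258188 -0.21820774  0.069     ] [[0.6487, -0.236], [0.6518, -0.1894], [0.7159, -0.2007], [0.7155, -0.249]]
[ 570  176   70   67 2979] ((606.8274536132812, 206.9673309326172), (69.17296600341797, 65.39799499511719), 5.013113975524902) [ 0.72496164 -0.20420803  0.069     ] [[0.7054, -0.2371], [0.6845, -0.1829], [0.7436, -0.1729], [0.7679, -0.2268]]
[   0  360   69   59 2170] ((29.782085418701172, 384.60931396484375), (47.11867141723633, 72.2296142578125), 67.30620574951172) [ 0.242233   -0.51980218  0.069     ] [[0.2004, -0.5209], [0.2643, -0.4707], [0.2847, -0.5187], [0.2186, -0.5724]]
[618 374  22  59 652] ((628.5, 403.0), (58.0, 21.0), 90.0) [ 0.84517126 -0.38770631  0.069     ] [[0.8174, -0.3581], [0.838, -0.3528], [0.8745, -0.419], [0.8528, -0.4246]]
```

View pics/w1.png

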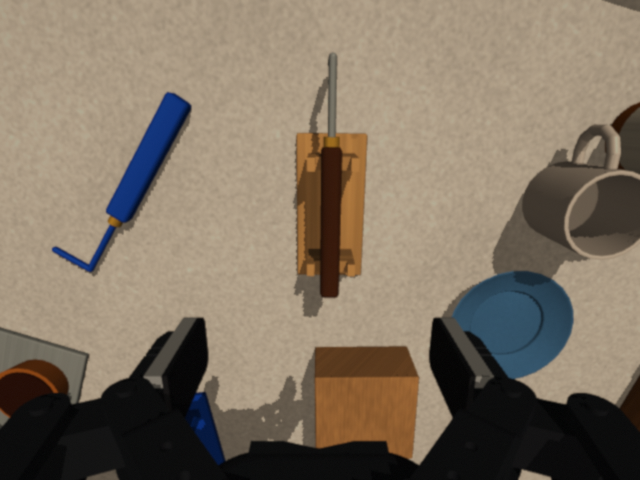

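The wrist view shows the handle from (331,149) to (329,296), with the rod end at (332,57). The rest's base spans x 296–366.

Run:
```python
from h import *
k=load("w1"); print(k["o"],k["Rc"][:,2])
P=[onz(k,*p,.069) for p in((331.5,149),(329.5,292))]; Q=onz(k,332.5,57,.060)
print(P,Q); d=P[0]-P[1]; print(np.linalg.norm(d),np.degrees(np.arctan2(d[1],d[0])),(P[0]+P[1])/2)
e=Q-P[1];print(np.linalg.norm(e[:2]),np.degrees(np.arctan2(e[1],e[0])))
for p in ((297,134),(366,134),(361,276),(297,275)): print(onz(k,*p,.008))
# same with side view check of hook rod end
kt=load("top0"); c=(P[0]+P[1])/2; print("top proj",proj(kt,P[0]),proj(kt,P[1]),proj(kt,Q))
hsv=cv2.cvtColor(kt["im"],cv2.COLOR_RGB2HSV)
print("loop",onz(kt,197.4,254.7,.032),onz(kt,190.5,254.7,.032),onz(kt,204.7,254.7,.032))
```

```text
[ 0.46286514 -0.19520327  0.40017375] [ 0.0771975  -0.30104905 -0.95047884]
[array([ 0.47966719, -0.21661147,  0.069     ]), array([ 0.51179484, -0.34317133,  0.069     ])] [ 0.46230888 -0.14794521  0.06      ]
0.1305740527621535 104.24384975485597 [ 0.49573101 -0.2798914   0.069     ]
0.20140033891127782 104.223759964033
[ 0.44649454 -0.21519966  0.008     ]
[ 0.51162376 -0.19840858  0.008     ]
[ 0.54923798 -0.34325559  0.008     ]
[ 0.48111199 -0.35960936  0.008     ]
top proj [365.91718418 273.45624686] [418.72813052 258.63514771] [336.91898955 281.61729139]
loop [0.53630922 0.18766684 0.032     ] [0.53669752 0.2043326  0.032     ] [0.53589823 0.17002711 0.032     ]
```

{"method": "step_arm", "body": {"series": [0.013,-0.009,-0.05,0,0,0,0,0.013,-0.009,-0.1,0,0,0,0,0.013,-0.009,-0.14,0,0,0,0,0.013,-0.009,-0.17,0,0,0,0,0.013,-0.009,-0.19,0,0,0,0,0.013,-0.009,-0.205,0,0,0,0,0.013,-0.009,-0.22,0,0,0,0,0.013,-0.009,-0.22,0,0,0,0,0.013,-0.009,-0.22,0,0,0,0]}}

```text
time_s: 3.4
eef_pos: [0.497, -0.2821, 0.0505]
tool_rot: [0.612, 0.791, 0.0, 0.0]
ft_force: [-0.5, 0.3, 0.5]
grip_width: 1.0
finger_force: 0.0
```

{"method": "step_arm", "body": {"series": [0,0,0,0,0,0,100,0,0,0,0,0,0,140,0,0,0,0,0,0,170,0,0,0,0,0,0,200,0,0,0,0,0,0,255,0,0,0,0,0,0,255,0,0,0,0,0,0,255,0,0,0,0,0,0,255,0,0,0,0,0,0,255], "grip_force": 100}}

```text
time_s: 4.3
eef_pos: [0.4969, -0.2825, 0.0505]
tool_rot: [0.612, 0.791, 0.0, 0.001]
ft_force: [-1.2, -0.0, 6.2]
grip_width: 0.193
finger_force: 98.1
```

{"method": "step_arm", "body": {"series": [0,0,0.01,0,0,0,255,0,0,0.03,0,0,0,255,0,0,0.05,0,0,0,255,0,0,0.075,0,0,0,255,0,0,0.1,0,0,0,255,0,0,0.1,0,0,0,255,0,0,0.1,0,0,0,255]}}

```text
time_s: 5.0
eef_pos: [0.4964, -0.282, 0.1498]
tool_rot: [0.612, 0.791, 0.0, 0.0]
ft_force: [-1.0, 0.1, -1.3]
grip_width: 0.19
finger_force: 97.5
```

Run:
```python
from h import *
s=ctrl.state(); print(s["eef_pos"],s["ft_force"],s["torque"],s["grip_width"])
k=shot("wrist","w2"); t=shot("side","s2"); q=shot("top","t2")
u,v=proj(t,s["eef_pos"]).astype(int); print(u,v)
a=cv2.resize(t["im"][v-90:v+90,u-90:u+90],(360,360),interpolation=cv2.INTER_CUBIC)
b=cv2.resize(k["im"],(440,330)); b=np.vstack([b,np.zeros((30,440,3),np.uint8)])
cv2.imwrite("pics/b.png",np.hstack([b,a])[:,:,::-1])
```

```text
[ 0.49644014 -0.28204828  0.14983102] [-0.97674141  0.07754326 -1.31126629] [ 0.01694025  0.00490943 -0.0074394 ] 0.19015655113281452
306 257
```

View pics/b.png

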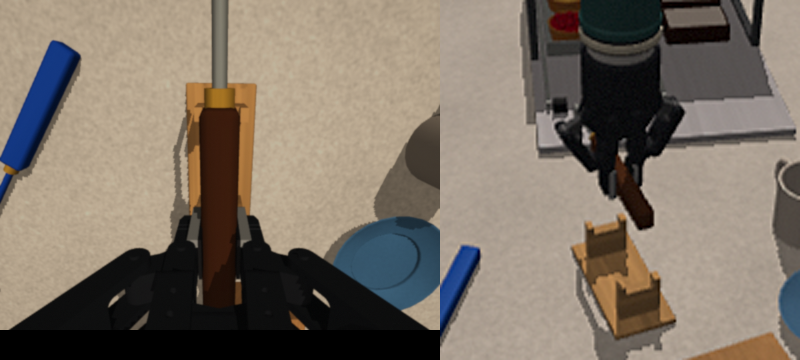

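The hook is gripped straight and level, and it is clear of the rest. Next I'll move to the lane, short of the loop, turned to the lane direction.

{"method": "step_arm", "body": {"series": [0.04,0.26,0.0,0,0,-15,255,0.04,0.26,0.0,0,0,-15,255,0.04,0.26,0.0,0,0,-15,255,0.04,0.26,0.0,0,0,-15,255,0.04,0.26,0.0,0,0,-15,255,0.04,0.26,0.0,0,0,-15,255,0.04,0.26,-0.03,0,0,-15,255,0.04,0.26,-0.055,0,0,-15,255,0.04,0.26,-0.055,0,0,-15,255,0.04,0.26,-0.055,0,0,-15,255]}}

```text
time_s: 6.15
eef_pos: [0.5354, -0.0224, 0.0937]
tool_rot: [0.71, 0.704, -0.001, -0.001]
ft_force: [-0.3, -0.6, -1.9]
grip_width: 0.193
finger_force: 97.8
```

Run:
```python
from h import *
s=ctrl.state(); print(s["eef_pos"],s["ft_force"],s["tool_rot"])
k=shot("wrist","w3"); t=shot("side","s3"); q=shot("top","t3")
e=s["eef_pos"]; tip=e+[.0017,.1415,-.037]; rod=tip+[0,0,.047]
print("tip in side",proj(t,tip),"top",proj(q,rod),"wrist",proj(k,tip),proj(k,rod))
a=cv2.resize(t["im"][140:240,250:370],(400,333),interpolation=cv2.INTER_CUBIC)
b=cv2.resize(q["im"][225:305,175:271],(400,333),interpolation=cv2.INTER_CUBIC)
cv2.imwrite("pics/c.png",np.hstack([b,a])[:,:,::-1])
```

```text
[ 0.53535675 -0.02243975  0.09371752] [-0.34167129 -0.57797134 -1.87406792] [ 0.7100451   0.70415433 -0.00111873 -0.00118036]
tip in side [303.97473389 194.18621567] top [220.67977226 251.3396801 ] wrist [320.66785155 -60.19030425] [ 321.24705673 -142.77834635]
```

View pics/c.png

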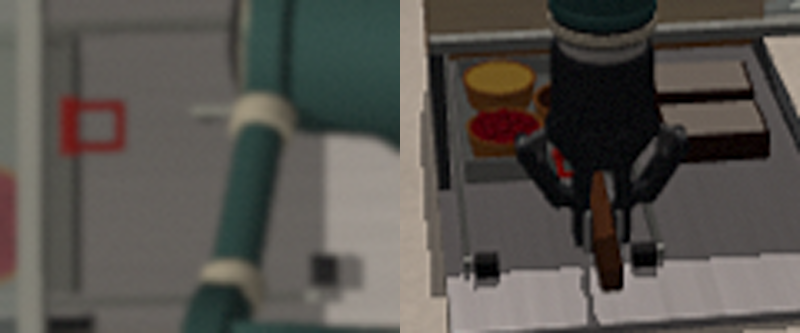

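In the left crop, from the top camera, the loop eye is centred at about full-image (198.3,255.5) and the rod end is at about (221,252). In the right crop, the side view, the gripper holds the hook level short of the loop. I'll refine the numbers by mask.

Run:
```python
from h import *
q=load("t3"); im=q["im"].astype(float)
e=np.array([0.53536,-0.02244,0.09372])
red=np.clip(im[:,:,0]-(im[:,:,1]+im[:,:,2])/2-15,0,None)[240:272,186:212]
print("cols",red.sum(0).astype(int)); print("rows",red.sum(1).astype(int))
r=red[:,6:]; w=r.sum(1); v=(np.arange(32)+240)
# two long bars rows from columns 195-202
b=red[:,10:15].sum(1); print("bars",b.astype(int))
L=im.mean(2); print(L[246:258,218:230].astype(int))
for u,vv,z in((198.3,255.5,.032),(205,255.5,.032),(190,255.5,.032)): print(onz(q,u,vv,z))
for u in(220,224):print(onz(q,u,251.9,.0937+.0065))
```

```text
cols [  0   0   0 354 733 905 865 587 280 201 194 193 190 190 191 210 349 521
 381  78   0   0   0   0   0   0]
rows [  0   0   0   0   0   0   0  11 139 506 762 604 381 347 353 349 348 348
 414 650 723 405  80   0   0   0   0   0   0   0   0   0]
bars [  0   0   0   0   0   0   0   0   6 124 216 122   1   0   0   0   0   0
  17 149 219 103   0   0   0   0   0   0   0   0   0   0]
[[ 93  92  93  94  93  93  93  92  92  93  92  94]
 [ 91  93  92  93  92  93  94  92  92  92  92  93]
 [ 93  94  94  94  93  95  94  94  94  93  93  94]
 [ 93  94  94  96  96  97  97  98  98  96  98  98]
 [ 94  95  97 102 106 106 106 105 107 107 105 107]
 [ 93  96 102 108 114 111 111 111 113 113 112 114]
 [ 93  93  96 103 102 102  99  99 101 103 105 106]
 [ 91  93  93  92  88  83  81  81  84  86  92  98]
 [ 92  92  92  91  88  83  81  80  86  88  90  98]
 [ 92  92  93  93  92  92  90  90  92  91  93 103]
 [ 92  94  92  93  93  94  93  92  94  93  95 101]
 [ 92  94  93  92  95  93  94  94  93  93  95 100]]
[0.53431266 0.18549813 0.032     ]
[0.53393508 0.16930988 0.032     ]
[0.53478019 0.20554283 0.032     ]
[0.53609866 0.12123106 0.1002    ]
[0.53588553 0.11204896 0.1002    ]
```

{"method": "step_arm", "body": {"series": [-0.0025,0.02,0,0,0,0,255,-0.0025,0.04,0,0,0,0,255,-0.0025,0.055,0,0,0,0,255,-0.0025,0.065,0,0,0,0,255,-0.0025,0.069,0,0,0,0,255,-0.0025,0.069,0,0,0,0,255,-0.0025,0.069,-0.01,0,0,0,255,-0.0025,0.069,-0.014,0,0,0,255,-0.0025,0.069,-0.014,0,0,0,255]}}

```text
time_s: 7.2
eef_pos: [0.5327, 0.0464, 0.0793]
tool_rot: [0.71, 0.704, -0.001, -0.001]
ft_force: [0.1, 0.6, -2.1]
grip_width: 0.193
finger_force: 97.8
```

Run:
```python
from h import *
s=ctrl.state(); print(s["eef_pos"],s["ft_force"],s["tool_rot"])
t=shot("side","s4"); q=shot("top","t4"); k=shot("wrist","w4")
im=q["im"].astype(float); red=np.clip(im[:,:,0]-(im[:,:,1]+im[:,:,2])/2-15,0,None)
print("cols",red[240:272,186:212].sum(0).astype(int)); print("rows",red[240:272,186:212].sum(1).astype(int))
a=cv2.resize(t["im"][150:225,265:355],(400,333),interpolation=cv2.INTER_CUBIC)
b=cv2.resize(q["im"][235:275,180:228],(400,333),interpolation=cv2.INTER_CUBIC)
cv2.imwrite("pics/d.png",np.hstack([b,a])[:,:,::-1])
```

```text
[0.53272859 0.04635239 0.07929398] [ 0.09655772  0.58572894 -2.13527446] [ 0.71013545  0.70406346 -0.00116259 -0.00096788]
cols [  0   0   0 348 718 765 437 124  44  25  23  21  19  15  12   9   2   0
   0   0   0   0   0   0   0   0]
rows [  0   0   0   0   0   0   0   1  57 121 161 181 187 164 150 166 237 260
 249 222 196 147  62   0   0   0   0   0   0   0   0   0]
```

View pics/d.png

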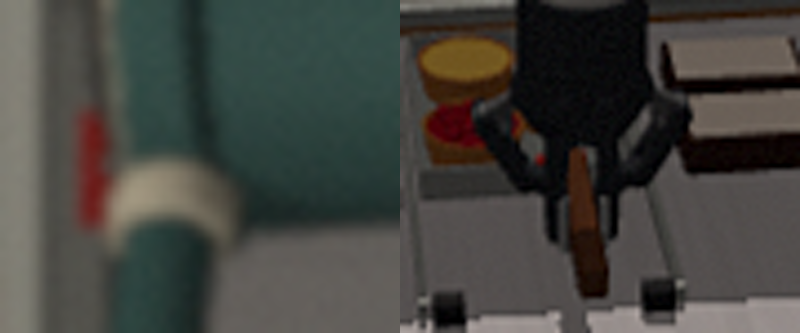

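The arm hides the eye in the top view. The computed offsets put the pin within about 2 mm of the eye centre, so I'll lower it in small steps and watch the force.

{"method": "step_arm", "body": {"series": [0,0,-0.003,0,0,0,255,0,0,-0.005,0,0,0,255,0,0,-0.007,0,0,0,255,0,0,-0.0085,0,0,0,255,0,0,-0.0085,0,0,0,255]}}

```text
time_s: 7.85
eef_pos: [0.5337, 0.0469, 0.0721]
tool_rot: [0.71, 0.704, -0.0, -0.0]
ft_force: [0.0, -1.0, -1.1]
grip_width: 0.193
finger_force: 97.8
```

{"method": "step_arm", "body": {"series": [0,0,-0.001,0,0,0,255,0,0,-0.002,0,0,0,255,0,0,-0.002,0,0,0,255]}}

```text
time_s: 8.15
eef_pos: [0.5339, 0.0469, 0.0703]
tool_rot: [0.71, 0.704, -0.0, -0.0]
ft_force: [-0.1, 0.9, -2.0]
grip_width: 0.193
finger_force: 97.8
```

{"method": "step_arm", "body": {"series": [0,0,-0.001,0,0,0,255,0,0,-0.002,0,0,0,255,0,0,-0.003,0,0,0,255,0,0,-0.004,0,0,0,255,0,0,-0.004,0,0,0,255]}}

```text
time_s: 8.65
eef_pos: [0.5338, 0.0469, 0.0662]
tool_rot: [0.71, 0.704, -0.0, -0.0]
ft_force: [0.0, 0.1, -1.0]
grip_width: 0.193
finger_force: 97.8
```

{"method": "step_arm", "body": {"series": [0,0,-0.002,0,0,0,255,0,0,-0.004,0,0,0,255,0,0,-0.006,0,0,0,255,0,0,-0.008,0,0,0,255,0,0,-0.008,0,0,0,255]}}

```text
time_s: 9.15
eef_pos: [0.5336, 0.0469, 0.0579]
tool_rot: [0.71, 0.704, -0.0, -0.0]
ft_force: [-0.4, 0.0, -1.5]
grip_width: 0.196
finger_force: 97.8
```

The pin went down freely, and the tip is at about z 0.021. Now a gentle draw.

{"method": "step_arm", "body": {"series": [0,-0.001,0,0,0,0,255,0,-0.003,0,0,0,0,255,0,-0.005,0,0,0,0,255,0,-0.007,0,0,0,0,255,0,-0.009,0,0,0,0,255,0,-0.011,0,0,0,0,255,0,-0.013,0,0,0,0,255,0,-0.015,0,0,0,0,255]}}

```text
time_s: 9.95
eef_pos: [0.5338, 0.0321, 0.0583]
tool_rot: [0.71, 0.704, 0.0, -0.0]
ft_force: [-0.2, 5.4, -1.8]
grip_width: 0.193
finger_force: 97.7
```

Run:
```python
from h import *
s=ctrl.state(); print(s["eef_pos"],s["ft_force"],s["torque"])
q=shot("top","t5")
im=q["im"].astype(float); red=np.clip(im[:,:,0]-(im[:,:,1]+im[:,:,2])/2-15,0,None)
print("cols",red[240:272,186:212].sum(0).astype(int))
```

```text
[0.5337824  0.03209648 0.05826247] [-0.17092092  5.38169395 -1.80710561] [0.81715018 0.07738707 0.08281066]
cols [  0   0   0   0   0   0 275 664 883 885 614 306 195 183 191 190 162  91
  29  18  19  17  19  14  13   6]
```

The hook is engaged: the loop moved about 3 px at a 5.4 N pull. I'll continue at about 35 mm/s.

{"method": "step_arm", "body": {"series": [0,-0.0022,0,0,0,0,255,0,-0.005,0,0,0,0,255,0,-0.008,0,0,0,0,255,0,-0.0115,0,0,0,0,255,0,-0.015,0,0,0,0,255,0,-0.0185,0,0,0,0,255,0,-0.022,0,0,0,0,255,0,-0.0255,0,0,0,0,255,0,-0.029,0,0,0,0,255,-0.0005,-0.0325,0,0,0,0,255,-0.0005,-0.036,0,0,0,0,255,-0.0005,-0.0395,0,0,0,0,255]}}

```text
time_s: 11.2
eef_pos: [0.5334, -0.0079, 0.0584]
tool_rot: [0.71, 0.704, -0.0, -0.0]
ft_force: [0.1, 4.4, -2.9]
grip_width: 0.193
finger_force: 97.6
```

{"method": "step_arm", "body": {"series": [0,-0.0035,0,0,0,0,255,0,-0.007,0,0,0,0,255,0,-0.0105,0,0,0,0,255,0,-0.014,0,0,0,0,255,0,-0.0175,0,0,0,0,255,0,-0.021,0,0,0,0,255,0,-0.0245,0,0,0,0,255,0,-0.028,0,0,0,0,255,0,-0.0315,0,0,0,0,255,-0.0005,-0.035,0,0,0,0,255,-0.0005,-0.0385,0,0,0,0,255,-0.0005,-0.042,0,0,0,0,255]}}

```text
time_s: 12.4
eef_pos: [0.5329, -0.0499, 0.0584]
tool_rot: [0.71, 0.704, -0.0, -0.0]
ft_force: [0.3, 5.0, -2.2]
grip_width: 0.193
finger_force: 97.6
```

{"method": "step_arm", "body": {"series": [0,-0.0035,0,0,0,0,255,0,-0.007,0,0,0,0,255,0,-0.0105,0,0,0,0,255,0,-0.014,0,0,0,0,255,0,-0.0175,0,0,0,0,255,0,-0.021,0,0,0,0,255,0,-0.0245,0,0,0,0,255,0,-0.028,0,0,0,0,255,0,-0.031,0,0,0,0,255,-0.0005,-0.033,0,0,0,0,255,-0.0005,-0.035,0,0,0,0,255,-0.0005,-0.0365,0,0,0,0,255]}}

```text
time_s: 13.6
eef_pos: [0.5324, -0.0862, 0.0584]
tool_rot: [0.71, 0.704, -0.0, -0.0]
ft_force: [-0.3, 5.4, -1.9]
grip_width: 0.195
finger_force: 97.6
```

Run:
```python
from h import *
s=ctrl.state(); print(s["eef_pos"],s["ft_force"],s["torque"])
q=shot("top","t6"); t=shot("side","s6")
b=cv2.resize(q["im"][220:310,180:288],(400,333),interpolation=cv2.INTER_CUBIC)
a=cv2.resize(t["im"][150:250,250:370],(400,333),interpolation=cv2.INTER_CUBIC)
cv2.imwrite("pics/e.png",np.hstack([b,a])[:,:,::-1])
```

```text
[ 0.53241892 -0.08623455  0.05836453] [-0.34085657  5.36163435 -1.91009172] [0.79780302 0.01903301 0.02287725]
```

View pics/e.png

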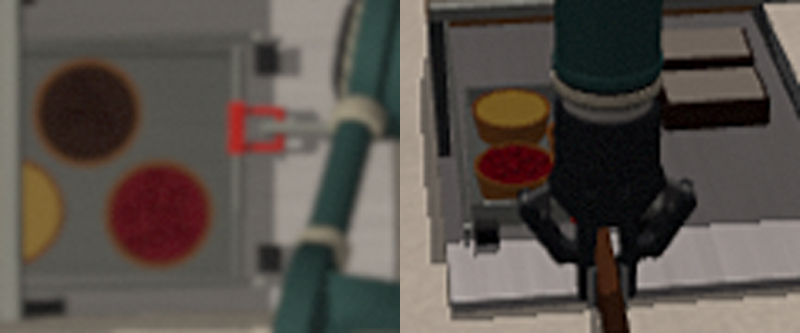

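The rod end sits inside the loop eye (crop 285,130) and the tarts stand upright. The tray wall at crop x ≈ 242 is roughly 8–12 mm from the stops' inner faces at x ≈ 254. I'll creep from here.

{"method": "step_arm", "body": {"series": [0,-0.001,0,0,0,0,255,0,-0.002,0,0,0,0,255,0,-0.003,0,0,0,0,255,0,-0.004,0,0,0,0,255,0,-0.005,0,0,0,0,255,0,-0.006,0,0,0,0,255]}}

```text
time_s: 14.3
eef_pos: [0.5325, -0.0922, 0.0584]
tool_rot: [0.71, 0.704, -0.0, -0.0]
ft_force: [0.2, 4.3, -1.9]
grip_width: 0.195
finger_force: 97.6
```

{"method": "step_arm", "body": {"series": [0,-0.0005,0,0,0,0,255,0,-0.001,0,0,0,0,255,0,-0.0015,0,0,0,0,255,0,-0.002,0,0,0,0,255]}}

```text
time_s: 14.7
eef_pos: [0.5325, -0.0941, 0.0584]
tool_rot: [0.71, 0.704, -0.0, -0.0]
ft_force: [0.2, 5.1, -3.3]
grip_width: 0.19
finger_force: 97.6
```

{"method": "step_arm", "body": {"series": [0,-0.0005,0,0,0,0,255,0,-0.001,0,0,0,0,255,0,-0.0015,0,0,0,0,255,0,-0.002,0,0,0,0,255]}}

```text
time_s: 15.1
eef_pos: [0.5323, -0.0952, 0.0581]
tool_rot: [0.71, 0.704, 0.001, -0.001]
ft_force: [-0.1, 9.7, -3.0]
grip_width: 0.192
finger_force: 97.6
```

{"method": "step_arm", "body": {"series": [0,-0.0005,0,0,0,0,255,0,-0.001,0,0,0,0,255,0,-0.0015,0,0,0,0,255]}}

```text
time_s: 15.4
eef_pos: [0.5323, -0.0959, 0.0579]
tool_rot: [0.71, 0.704, 0.001, -0.001]
ft_force: [0.7, 11.6, -2.9]
grip_width: 0.194
finger_force: 97.5
```

{"method": "step_arm", "body": {"series": [0,-0.0005,0,0,0,0,255,0,-0.0005,0,0,0,0,255,0,-0.0005,0,0,0,0,255]}}

```text
time_s: 15.7
eef_pos: [0.5324, -0.0964, 0.058]
tool_rot: [0.71, 0.704, 0.001, -0.001]
ft_force: [0.7, 11.2, -2.9]
grip_width: 0.189
finger_force: 97.5
```

Run:
```python
from h import *
s=ctrl.state(); print(s["eef_pos"],s["ft_force"],s["torque"])
q=shot("top","t7"); t=shot("side","s7"); print(ctrl.state()["ft_force"])
b=cv2.resize(q["im"][220:310,180:288],(400,333),interpolation=cv2.INTER_CUBIC)
a=cv2.resize(t["im"][150:250,250:370],(400,333),interpolation=cv2.INTER_CUBIC)
cv2.imwrite("pics/f.png",np.hstack([b,a])[:,:,::-1])
```

```text
[ 0.53242717 -0.09636159  0.05798489] [ 0.74919156 11.2268188  -2.93739409] [ 1.79617962 -0.20967031 -0.14574823]
[ 0.87404479 10.56174058 -3.56781031]
```

View pics/f.png

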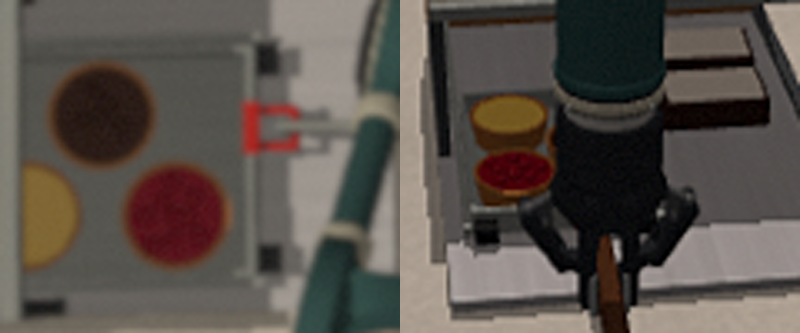

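The tray wall is against both stops (crop x ≈ 255, stops at 267) and the tarts stand upright. I'll hold at about 12 N for a second.

{"method": "step_arm", "body": {"series": [0,-0.0007,0,0,0,0,255,0,-0.0007,0,0,0,0,255,0,-0.0007,0,0,0,0,255,0,-0.0007,0,0,0,0,255,0,-0.0007,0,0,0,0,255]}}

```text
time_s: 16.3
eef_pos: [0.5324, -0.0967, 0.0579]
tool_rot: [0.711, 0.704, 0.001, -0.001]
ft_force: [1.2, 13.2, -3.4]
grip_width: 0.195
finger_force: 97.6
```

{"method": "step_arm", "body": {"series": [0,-0.0003,0,0,0,0,255,0,-0.0003,0,0,0,0,255,0,-0.0003,0,0,0,0,255,0,-0.0003,0,0,0,0,255,0,-0.0003,0,0,0,0,255,0,-0.0003,0,0,0,0,255]}}

```text
time_s: 16.9
eef_pos: [0.5324, -0.0968, 0.0578]
tool_rot: [0.711, 0.704, 0.001, -0.002]
ft_force: [1.7, 14.4, -4.0]
grip_width: 0.191
finger_force: 97.5
```

Seated. Now I'll unload, centre the pin in the eye and lift out.

{"method": "step_arm", "body": {"series": [0,0.002,0,0,0,0,255,0,0.004,0,0,0,0,255,0,0.006,0,0,0,0,255,0,0.009,0,0,0,0,255,0,0.0105,0,0,0,0,255,0,0.0105,0,0,0,0,255]}}

```text
time_s: 17.5
eef_pos: [0.5326, -0.0888, 0.0585]
tool_rot: [0.71, 0.704, -0.0, 0.0]
ft_force: [-0.7, -0.1, -1.1]
grip_width: 0.197
finger_force: 97.8
```

{"method": "step_arm", "body": {"series": [0,0,0.003,0,0,0,255,0,0,0.006,0,0,0,255,0,0,0.009,0,0,0,255]}}

```text
time_s: 17.8
eef_pos: [0.5326, -0.0887, 0.0678]
tool_rot: [0.71, 0.704, 0.0, 0.0]
ft_force: [0.1, -0.5, -1.2]
grip_width: 0.193
finger_force: 97.8
```

{"method": "step_arm", "body": {"series": [0,0,0.004,0,0,0,255,0,0,0.009,0,0,0,255,0,0,0.015,0,0,0,255,0,0,0.025,0,0,0,255,0,0,0.045,0,0,0,255,0,0,0.08,0,0,0,255,0,0,0.085,0,0,0,255]}}

```text
time_s: 18.5
eef_pos: [0.5359, -0.0893, 0.1577]
tool_rot: [0.71, 0.704, 0.002, 0.004]
ft_force: [1.3, -0.1, -0.7]
grip_width: 0.195
finger_force: 97.9
```

{"method": "step_arm", "body": {"series": [-0.018,-0.1,0,0,0,5,255,-0.036,-0.194,0,0,0,15,255,-0.036,-0.194,0,0,0,15,255,-0.036,-0.194,0,0,0,15,255,-0.036,-0.194,0,0,0,15,255,-0.036,-0.194,0,0,0,15,255,-0.036,-0.194,0,0,0,15,255]}}

```text
time_s: 19.2
eef_pos: [0.4962, -0.2818, 0.1519]
tool_rot: [0.612, 0.791, 0.0, -0.001]
ft_force: [-0.0, -0.4, -1.6]
grip_width: 0.193
finger_force: 98.0
```

Run:
```python
from h import *
s=ctrl.state(); print(s["eef_pos"],s["ft_force"],s["tool_rot"])
k=shot("wrist","w8"); q=shot("top","t8"); t=shot("side","s8")
b=cv2.resize(q["im"][220:310,180:288],(400,333),interpolation=cv2.INTER_CUBIC)
b2=cv2.resize(k["im"],(400,300))
u,v=proj(t,s["eef_pos"]).astype(int)
a=cv2.resize(t["im"][v-60:v+60,u-72:u+72],(400,300),interpolation=cv2.INTER_CUBIC)
cv2.imwrite("pics/g.png",np.vstack([np.hstack([b2,a]),np.hstack([b[33:],np.zeros((300,400,3),np.uint8)])])[:,:,::-1])
```

```text
[ 0.49623915 -0.2817936   0.15189951] [-0.03015444 -0.44141402 -1.58001291] [ 6.11980749e-01  7.90872402e-01  1.98475274e-04 -6.05947651e-04]
```

View pics/g.png

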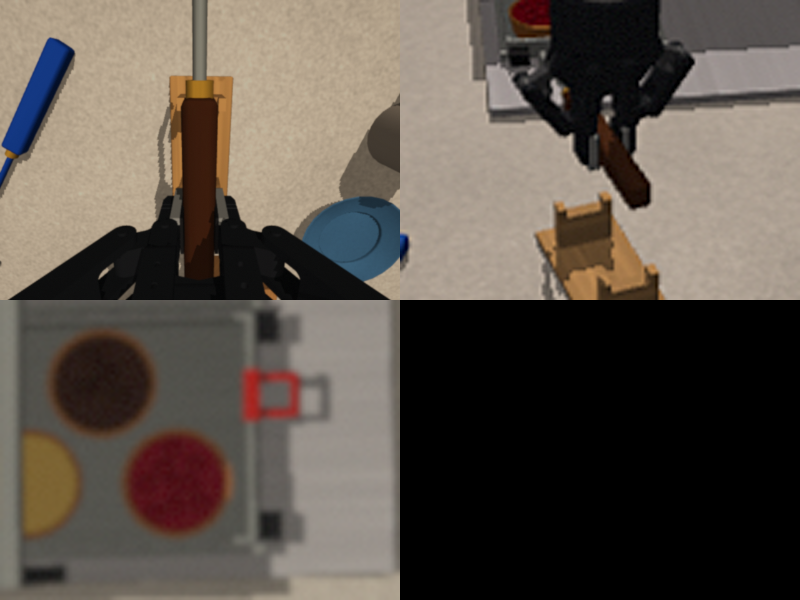

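The tray stays at the stops with the loop free, and the hook is level above the rest in the same pose as after the pick. Lowering.

{"method": "step_arm", "body": {"series": [0,0,-0.03,0,0,0,255,0,0,-0.055,0,0,0,255,0,0,-0.07,0,0,0,255,0,0,-0.08,0,0,0,255,0,0,-0.087,0,0,0,255,0,0,-0.092,0,0,0,255,0,0,-0.096,0,0,0,255,0,0,-0.099,0,0,0,255,0,0,-0.099,0,0,0,255]}}

```text
time_s: 20.25
eef_pos: [0.4965, -0.2827, 0.0534]
tool_rot: [0.612, 0.791, 0.0, 0.0]
ft_force: [-0.2, -0.4, -1.6]
grip_width: 0.192
finger_force: 98.0
```

{"method": "step_arm", "body": {"series": [0,0,-0.001,0,0,0,255,0,0,-0.002,0,0,0,255,0,0,-0.002,0,0,0,255]}}

```text
time_s: 20.55
eef_pos: [0.4965, -0.2827, 0.0515]
tool_rot: [0.612, 0.791, 0.0, 0.0]
ft_force: [0.7, 0.4, -1.3]
grip_width: 0.188
finger_force: 98.0
```

{"method": "step_arm", "body": {"series": [0,0,-0.0006,0,0,0,255,0,0,-0.0012,0,0,0,255,0,0,-0.0012,0,0,0,255]}}

```text
time_s: 20.85
eef_pos: [0.4966, -0.2827, 0.0505]
tool_rot: [0.612, 0.791, -0.0, 0.0]
ft_force: [-0.6, 0.8, 2.3]
grip_width: 0.194
finger_force: 98.5
```

{"method": "step_arm", "body": {"series": [0,0,0,0,0,0,180,0,0,0,0,0,0,150,0,0,0,0,0,0,100,0,0,0,0,0,0,50,0,0,0,0,0,0,0,0,0,0,0,0,0,0,0,0,0,0,0,0,0,0,0,0,0,0,0,0]}}

```text
time_s: 21.65
eef_pos: [0.4965, -0.2826, 0.0502]
tool_rot: [0.612, 0.791, 0.0, -0.0]
ft_force: [-0.6, -0.0, -0.6]
grip_width: 1.003
finger_force: 0.0
```

{"method": "step_arm", "body": {"series": [0,0,0.02,0,0,0,0,0,0,0.05,0,0,0,0,0,0,0.1,0,0,0,0,0,0,0.15,0,0,0,0,0,0,0.2,0,0,0,0,0,0,0.22,0,0,0,0,0,0,0.22,0,0,0,0,0,0,0.22,0,0,0,0]}}

```text
time_s: 22.45
eef_pos: [0.4963, -0.2825, 0.2699]
tool_rot: [0.612, 0.791, 0.0, 0.0]
ft_force: [0.0, 0.3, 0.1]
grip_width: 0.999
finger_force: 0.0
```

Run:
```python
from h import *
s=ctrl.state(); print(s["eef_pos"],s["grip_width"])
k=shot("wrist","w9"); t=shot("side","s9")
b2=cv2.resize(k["im"],(400,300)); a=cv2.resize(t["im"][230:350,245:389],(400,300),interpolation=cv2.INTER_CUBIC)
cv2.imwrite("pics/i.png",np.hstack([b2,a])[:,:,::-1])
```

```text
[ 0.4963479  -0.28250208  0.26993538] 0.9988369210275793
```

View pics/i.png

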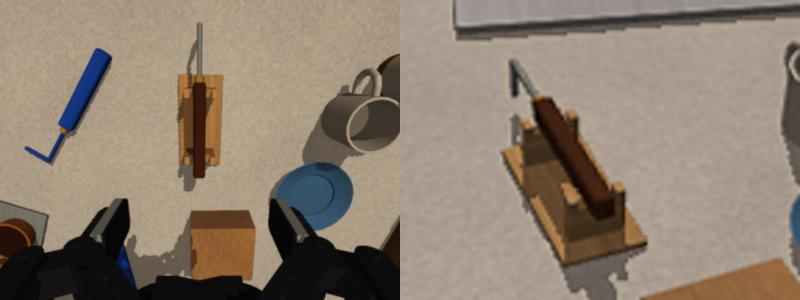

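The hook lies in its saddles, pin down, and the gripper is clear. Handing in.

```bash
python3 -c "
from plant import ctrl
print(ctrl.sign_off())"
```

```text
the job is handed in; nothing more can be done
None
```

The job is handed in (no verdict was returned): the tray is against both stops after a pull of about 11–14 N held for over a second, all three tarts were upright when last seen (lemon only partly in view), and the hook is back in its rest.

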